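# Roll the brass roller up its gutter into the nest

## Robot

A 6-joint arm with a two-finger parallel gripper is mounted at the origin on a cart in front of the work surface, level with it; the furniture and walls round the work are solid. World frame = base frame: x ahead of the robot, y to its left, z up, the work surface at z = 0. Lengths are in m, angles in rad, forces in N, time in s.
With the tool pointing down it reaches from about 0.325 to 0.85 m from the base axis. Payload 15.5 kg.
Tool frame: the origin (TCP) lies at the very end of the fingers, on their centre line; the grasp point (between the pads) lies behind it (r.hold_point_z is the z of the grasp point in the tool frame, in m); z points along the fingers, y is the line along which they close (so a half turn about z gives the same grasp; the last joint's range is limited). The gripper opens to 91 mm and grips with 3 to 60 N. Pads are 32 mm wide; open, the fingers measure 118 mm over their backs; the gripper's body (76 mm by 178 mm) begins 60 mm behind the grasp point.
Start: joints at [-1.294, 0.494, 1.345, -0, 1.302, -0.096], TCP at [0.228, -0.582, 0.214] pointing down, gripper open.
Joint ranges: [-2.91, 2.91], [-0.82, 2.16], [0.22, 2.67], [-1.22, 4.37], [0.12, 2.79], [-3.08, 3.08]. Speed limits (rad/s): [1.89, 1.89, 2.57, 3.01, 3.01, 3.01].

## Interface

Orientations are given as a 3x3 rotation matrix whose columns are the frame's x, y, z axes.
In Python, from rig import r, eyes, close_job gives the robot as it stands.
- The arm moves only by the tool apply_moves, never from a script. Its argument "moves" is a list of rows, each a list of 3 entries, a list of its own where there are three numbers: the turn, a rotation vector about the tool's x, y, z in rad, then the shift along the tool's x, y, z in m, then the opening, from -1 (shut) to 1 (fully open), so that 0 is half open. A call has 1 to 5 rows; each row shifts and turns the commanded pose from where the row before left it, along the tool's axes as they then stand; what a row does not reach is not made up. A row lasts 1/10 s, in which the tool goes at most 50 mm and 8.59 degrees, less where a joint would pass 70% of its speed; a pose out of reach is approached as far as the arm can. A call is refused whole if a number of a shift passes 0.05 or a number of a turn 0.15, either way. A call with a gripper value outside its range is refused whole. The fingers move at their own pace and stop on an object; the grip force is fixed at half the most. Time passes only in rows, so rows that do not move let the fingers close. It gives the time, the measured TCP pose, the force, the opening and the grip force at its end, in the units of the state.
- r.sense(): the state, without advancing time (a new reading comes with each control period).
- eyes.read_camera(name): name is "scene" or "top" or "wrist"; returns a dict with "color" (480x640x3 uint8, red, green, blue), "depth" (480x640 float32, m along the optical axis (not along the pixel's ray), 0 where there is no reading), "fx", "fy", "cx", "cy" (pixels), "T" (4x4, takes a point from camera to world coordinates). Camera axes: x right, y down, z forward; pixel columns grow to the right and rows downward; lengths in m; the calibration is good to about 2 mm. A picture is of the moment at which its call begins.
- close_job(): hands the job in; it is judged then, once.
The state is a dict: "clock": time; "joint_positions": joint angles; "qd": joint speeds; "effort": joint torques, N m; "tcp_pos": TCP position; "tool_rot": TCP orientation; "ft_force": force on the tool from outside, world axes, zero at the start; "torque": the same for the moment, N m; "gripper_width": finger opening in m; "grasp_force": force on a finger pad.
Only numpy, scipy, OpenCV 4.12 (cv2) and the standard library are available. Lean on these libraries where they do the work, as an engineer would, in place of code of your own. Each camera call takes 0.05 s, during which the arm holds its last target. There are 200 camera calls.

## Task

Two rollers, one brass and one steel, wait at the low ends of the two sloping gutters on the small loading rack. With the fingertips, gently push the brass roller up its gutter and over the crest, so that it settles against the blue stop plate and does not roll back, then move the hand clear. Do not pinch or lift it, and leave the steel roller at the bottom of its gutter and everything else on the bench where it is.

Things in the scene. Friction and masses are not known exactly. Their poses are not given: they have to be found in the camera images.
- rack: Loading rack (mm), fixed: dark base plate 250 x 150, two parallel aluminium gutters, blue stop plate at their high end. Origin: middle of the base plate's underside, on the bench. x: level, along the gutters, uphill to the blue plate; y: to the left when looking uphill; z up. Gutter centre lines at y = -40 and +40. Stop plate face at x = 115, top 76 high.
- brass_roller: Brass roller, 40 mm diameter, 34 long, about 0.2 kg, smooth, a dark bore at each end, lying across a gutter. Origin at its centre; its y axis is its axis of rotation (level, across the gutter); x and z turn with it. It starts at rest against the black lip in one of the two gutters, centre about 42 above the bench at about rack x = -94, and rolls freely.
- steel_roller: Steel roller, the same size and shape as the brass one but silver grey, waiting in the other gutter. To be left there. Origin at its centre.
- foot_right (a point): Low end of the gutter floor at rack y = -40, on its centre line: rack x = -110, 20 high. From here the floor rises straight at 6 degrees to the crest. A black lip behind it (x = -118 to -110, top 30 high) keeps the roller in; a finger staying above the lip can come down behind a waiting roller. Axes as the rack.
- foot_left (a point): The same for the gutter at rack y = +40.
- crest_right (a point): Crest of the gutter floor at rack y = -40: rack x = 70, 38.9 high; beyond it the floor falls at 14 degrees to the stop plate. A roller let go short of the crest rolls back down; once its centre is a few mm past it, it rolls on by itself to the stop. Gutter side walls: 37.5 apart inside, 4 thick, 10 above the sloping floor, 49 high above the bench beyond the crest.
- crest_left (a point): The same for the gutter at rack y = +40.
- nest_right (a point): Centre of a 40 roller settled against the stop plate in the gutter at rack y = -40: rack x = 95, 53 above the bench. Axes as the rack.
- nest_left (a point): The same for the gutter at rack y = +40.
- caliper: digital caliper lying flat, about 67 x 196 x 10, long side across in front of the vice; bystander
- screwdriver: red-handled screwdriver lying flat, 191 long, beyond the vice; bystander
- tape: roll of masking tape lying flat, 87 across, 24 high, at the left of the bench; bystander
- pink_ring: pinkish turned ring lying flat, 60 across, 16 high, at the left of the bench; bystander
- marker: marker pen with red cap, 132 long, lying at the left of the bench; bystander
There are look-alikes about, which are no part of the job. Several things have the shape of the brass_roller; the one meant has the colours described above.

How it is judged:
By the outcome, as a careful person would: the job done as asked, in the order asked, and still so for the second after the job is handed in, with the robot touching nothing.
It also fails if it takes over 38 s, if anything falls off the work surface, if the arm or the gripper's body presses on something with over 40 N, if the wrist force passes 120 N, or if a joint passes its speed limit or range.

## Working session

There is one attempt and no reset: what is moved stays moved. The work goes in short steps, Python scripts to look and compute and a tool call to move; the robot and the scene stay as the last step left them, time stands still between calls to the robot, and variables do not carry over. Pictures are saved under pics/ and viewed, at most 10 in all, crops included, and the job is handed in when it is done.

Besides the shell and the picture viewer there is one more tool, called after "Call:" as name(argument=value, ...) on one line, values as JSON. apply_moves: Moves the arm, as the interface text tells. Its arguments: {"type":"object","properties":{"moves":{"type":"array","items":{"type":"array"}}},"required":["moves"]}

```bash
mkdir -p pics
python3 - <<'E'
from rig import r,eyes
import cv2,numpy as np
for n in("scene","top"):
    d=eyes.read_camera(n); cv2.imwrite(f"pics/{n}0.png",d["color"][:,:,::-1]); np.savez(f"{n}0.npz",**d)
s=r.sense();print(s["clock"],s["tcp_pos"],s["tool_rot"],s["gripper_width"],r.hold_point_z)
E
```

```text
0.1 [ 0.22755546 -0.58175346  0.21339799] [[ 9.31313768e-01  3.64217779e-01 -2.72826938e-04]
 [ 3.64217857e-01 -9.31313178e-01  1.05641334e-03]
 [ 1.30677199e-04 -1.08322074e-03 -9.99999405e-01]] 0.09103174614427617 -0.0188
```

View pics/top0.png

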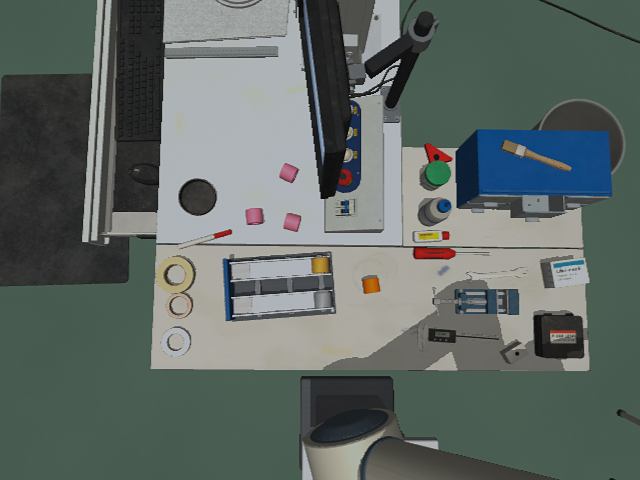

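View pics/scene0.png

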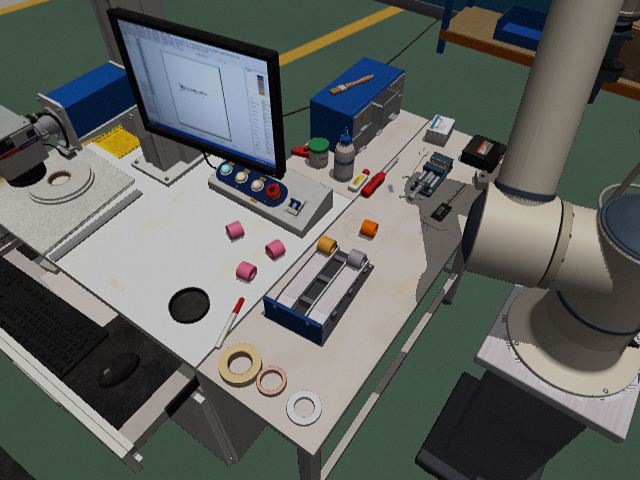

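The top view shows the rack with its blue plate at left (about 227,290), the brass roller at (320,264), the steel one at (322,299), and a loose orange roller at (371,285). The monitor's near edge is at (330,195).

```bash
cat > h.py <<'E'
import numpy as np
def w(d,u,v):
    z=d["depth"][int(v),int(u)]; return (d["T"]@[(u-d["cx"])*z/d["fx"],(v-d["cy"])*z/d["fy"],z,1])[:3].round(4)
E
python3 - <<'E'
from h import *; import cv2
d=dict(np.load("top0.npz"))
for n,p in dict(brass=(320,264),steel=(322,299),blueT=(227,262),blueB=(231,316),orange=(371,285),mon=(330,193),monTop=(322,100),wallTR=(331,254),BR=(333,314),console=(352,228)).items(): print(n,w(d,*p))
c=cv2.resize(d["color"][235:335,210:390],None,fx=4.4,fy=4.4,interpolation=cv2.INTER_CUBIC)[:,:,::-1]; cv2.imwrite("pics/crop.png",c)
E
```

```text
brass [0.5576 0.1223 0.0612]
steel [0.4779 0.1171 0.0631]
blueT [0.5597 0.3335 0.0683]
blueB [0.4378 0.3233 0.0547]
orange [0.511  0.0025 0.0414]
mon [0.6857 0.1073 0.2249]
monTop [0.7584 0.1301 0.4803]
wallTR [0.5863 0.0944 0.001 ]
BR [4.416e-01 8.870e-02 1.000e-04]
console [0.6432 0.048  0.052 ]
```

View pics/crop.png

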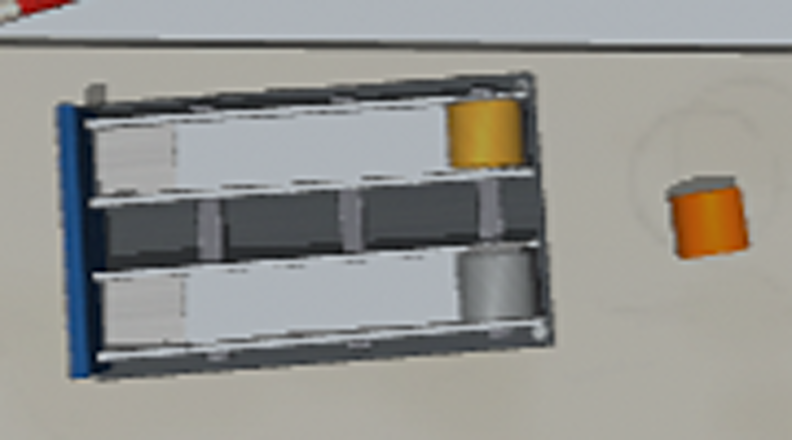

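Call:
apply_moves(moves=[[[0, 0, 0.15], [0, 0, 0], -1], [[0, 0, 0.15], [0, 0, 0], -1], [[0, 0, 0], [0.024, -0.04, 0], -1], [[0, 0, 0], [0.024, -0.04, 0], -1], [[0, 0, 0], [0.024, -0.04, 0], -1]])

```text
clock: 0.6
tcp_pos: [0.2909, -0.4555, 0.2135]
tool_rot: [[0.997, 0.072, -0.0], [0.072, -0.997, 0.001], [-0.0, -0.001, -1.0]]
ft_force: [1.0, -0.4, -0.7]
gripper_width: 0.0542
grasp_force: 0.0
```

Call:
apply_moves(moves=[[[0, 0, 0], [0.024, -0.04, 0], -1], [[0, 0, 0], [0.024, -0.04, 0], -1], [[0, 0, 0], [0.024, -0.04, 0], -1], [[0, 0, 0], [0.024, -0.04, 0], -1], [[0, 0, 0], [0.024, -0.04, 0], -1]])

```text
clock: 1.1
tcp_pos: [0.3962, -0.2472, 0.2139]
tool_rot: [[0.997, 0.072, -0.0], [0.072, -0.997, 0.0], [-0.0, -0.0, -1.0]]
ft_force: [1.6, -1.1, 0.3]
gripper_width: 0.0141
grasp_force: 0.0
```

Call:
apply_moves(moves=[[[0, 0, 0], [0.024, -0.04, 0], -1], [[0, 0, 0], [0.024, -0.04, 0], -1], [[0, 0, 0], [0.024, -0.04, 0], -1], [[0, 0, 0], [0.024, -0.04, 0], -1], [[0, 0, 0], [0.024, -0.04, 0], -1]])

```text
clock: 1.6
tcp_pos: [0.5014, -0.0388, 0.2139]
tool_rot: [[0.997, 0.073, -0.0], [0.073, -0.997, 0.0], [-0.0, -0.0, -1.0]]
ft_force: [1.1, -1.0, 0.2]
gripper_width: 0.0005
grasp_force: 0.0
```

Run:
```python
from rig import r,eyes
import cv2,numpy as np
d=eyes.read_camera("wrist"); cv2.imwrite("pics/w1.png",d["color"][:,:,::-1]); np.savez("w1.npz",**d)
print(r.sense()["tcp_pos"],d["T"])
```

```text
[ 0.50393337 -0.03365513  0.21392655] [[ 7.34632352e-02 -9.54032542e-01 -2.90559910e-01  5.83958060e-01]
 [-9.97297912e-01 -7.03252752e-02 -2.12421939e-02 -3.21970607e-02]
 [-1.67961390e-04  2.91335311e-01 -9.56620985e-01  3.84231578e-01]
 [ 0.00000000e+00  0.00000000e+00  0.00000000e+00  1.00000000e+00]]
```

View pics/w1.png

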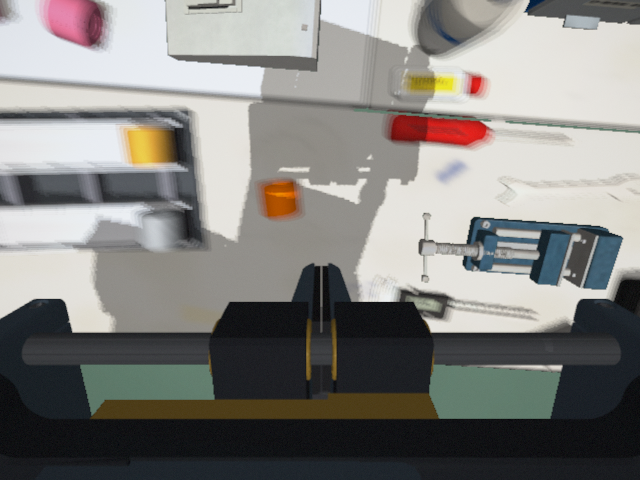

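The wrist view shows brass at (150,146), steel at (160,228), the rack's low end at about x=195, and the loose orange roller at (280,198). Next I check how close the monitor is to the camera side of the hand.

Run:
```python
from h import *
from rig import r
print(r.sense()["joint_positions"])
for f in("top0","scene0"):
    d=dict(np.load(f+".npz")); v,u=np.mgrid[:480,:640]; z=d["depth"]
    P=np.stack([(u-d["cx"])*z/d["fx"],(v-d["cy"])*z/d["fy"],z,z*0+1],-1)@d["T"].T
    m=(z>0)&(P[...,2]>.12)&(P[...,0]>.5)&(P[...,0]<1)&(P[...,1]>-.1)&(P[...,1]<.45)
    Q=P[m]; 
    for a,b in((.12,.25),(.25,.35),(.35,.45),(.45,.6)):
        q=Q[(Q[:,2]>a)&(Q[:,2]<b)]; 
        if len(q): print(f,a,len(q),q[np.argsort(q[:,0])[:3],:3].round(3).tolist())
d=dict(np.load("w1.npz"))
for n,p in dict(brass=(150,146),brassL=(128,146),brassR=(174,146),steel=(160,228),steelL=(140,228),steelR=(182,228),midwallfar=(60,168),midwallnear=(180,165),c1=(188,112),c2=(204,246)).items(): print(n,w(d,*p))
```

```text
[-0.18657696  0.32513534  1.63679931  0.0024756   1.17860901  1.30824194]
top0 0.12 1554 [[0.682, 0.124, 0.196], [0.682, 0.123, 0.224], [0.682, 0.122, 0.205]]
top0 0.25 2693 [[0.682, 0.125, 0.304], [0.682, 0.124, 0.281], [0.682, 0.123, 0.303]]
top0 0.35 1892 [[0.681, 0.123, 0.353], [0.681, 0.125, 0.417], [0.682, 0.12, 0.415]]
top0 0.45 3499 [[0.682, 0.125, 0.455], [0.682, 0.123, 0.45], [0.682, 0.124, 0.45]]
scene0 0.12 2877 [[0.681, 0.129, 0.23], [0.681, 0.124, 0.209], [0.681, 0.124, 0.198]]
scene0 0.25 4487 [[0.68, 0.127, 0.324], [0.681, 0.126, 0.326], [0.681, 0.126, 0.288]]
scene0 0.35 5628 [[0.681, 0.125, 0.428], [0.681, 0.127, 0.378], [0.681, 0.119, 0.447]]
scene0 0.45 2635 [[0.681, 0.128, 0.451], [0.681, 0.119, 0.477], [0.681, 0.118, 0.455]]
brass [0.5596 0.1177 0.0605]
brassL [0.5552 0.1562 0.024 ]
brassR [0.5597 0.1046 0.0401]
steel [0.4847 0.1129 0.0613]
steelL [0.4713 0.1514 0.0227]
steelR [0.4816 0.0981 0.046 ]
midwallfar [0.5297 0.2211 0.0309]
midwallnear [0.5412 0.1035 0.0302]
c1 [0.5917 0.103  0.005 ]
c2 [0.4512 0.0889 0.0085]
```

Run:
```python
from h import *; import cv2
d=dict(np.load("top0.npz")); v,u=np.mgrid[:480,:640]; z=d["depth"]
P=(np.stack([(u-d["cx"])*z/d["fx"],(v-d["cy"])*z/d["fy"],z,z*0+1],-1)@d["T"].T)[...,:3]
hsv=cv2.cvtColor(d["color"],cv2.COLOR_RGB2HSV)
box=(u>215)&(u<345)&(v>245)&(v<330)
b=box&(hsv[...,0]>100)&(hsv[...,0]<125)&(hsv[...,1]>140)
q=P[b]; q=q[q[:,2]>.066]; k=np.polyfit(q[:,0],q[:,1],1); print(len(q),"plate slope",k,q.mean(0),q.min(0),q.max(0))
m=box&(hsv[...,0]>10)&(hsv[...,0]<35)&(hsv[...,1]>120)&(P[...,2]>.045); q=P[m];print("brass",q.mean(0),q.min(0),q.max(0))
```

```text
249 plate slope [0.09389059 0.28213413] [0.49733415 0.32882912 0.0867704 ] [0.4299867  0.14336783 0.0660372 ] [0.56605187 0.33943981 1.07069102]
brass [0.55581469 0.12278248 0.05799971] [0.53923762 0.103212   0.04504526] [0.57283501 0.14072681 0.06631219]
```

Call:
apply_moves(moves=[[[0, 0.15, 0], [0, 0, 0], -1], [[0, 0.15, 0], [0, 0, 0], -1]])

```text
clock: 1.85
tcp_pos: [0.5022, -0.0401, 0.2142]
tool_rot: [[0.951, 0.075, 0.3], [0.072, -0.997, 0.021], [0.301, 0.001, -0.954]]
ft_force: [1.2, 0.1, -0.7]
gripper_width: 0.0001
grasp_force: 0.0
```

Call:
apply_moves(moves=[[[0.0045, 0, -0.0143], [0, 0, 0], -1], [[0, 0, 0], [0.0083, -0.027, 0.029], -1], [[0, 0, 0], [0.0083, -0.027, 0.029], -1], [[0, 0, 0], [0.0083, -0.027, 0.029], -1], [[0, 0, 0], [0.0083, -0.027, 0.029], -1]])

```text
clock: 2.35
tcp_pos: [0.5581, 0.0737, 0.1119]
tool_rot: [[0.952, 0.088, 0.294], [0.084, -0.996, 0.026], [0.295, -0.0, -0.956]]
ft_force: [1.1, -0.6, 0.3]
gripper_width: 0.0005
grasp_force: 0.0
```

Run:
```python
from rig import r,eyes
import cv2,numpy as np
d=eyes.read_camera("wrist"); cv2.imwrite("pics/w2.png",d["color"][:,:,::-1]); np.savez("w2.npz",**d)
s=r.sense();print(s["tcp_pos"],s["tool_rot"].round(4).tolist())
```

```text
[0.55851778 0.07661882 0.10852037] [[0.9527, 0.0884, 0.2909], [0.0843, -0.9961, 0.0266], [0.2921, -0.0009, -0.9564]]
```

View pics/w2.png

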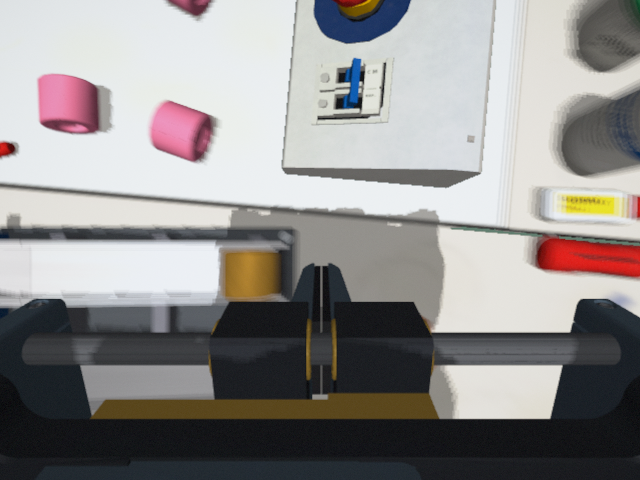

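The gutter walls run level in the picture, so the yaw is good. The brass roller at (252,272) lies just uphill of the fingertips at (322,265). I descend behind it.

Call:
apply_moves(moves=[[[0, 0, 0], [-0.0047, 0.0005, 0.0165], -1], [[0, 0, 0], [-0.0047, 0.0005, 0.0165], -1], [[0, 0, 0], [-0.0047, 0.0005, 0.0165], -1], [[0, 0, 0], [-0.0047, 0.0005, 0.0165], -1], [[0, 0, 0], [0, 0, 0], -1]])

```text
clock: 2.9
tcp_pos: [0.5583, 0.0707, 0.0423]
tool_rot: [[0.953, 0.088, 0.29], [0.084, -0.996, 0.026], [0.292, -0.0, -0.957]]
ft_force: [-0.1, -0.2, 0.2]
gripper_width: 0.0007
grasp_force: 0.0
```

Call:
apply_moves(moves=[[[0, 0, 0], [-0.0003, -0.007, 0.001], -1], [[0, 0, 0], [-0.0003, -0.007, 0.001], -1], [[0, 0, 0], [0.0001, -0.006, -0.0003], -1], [[0, 0, 0], [0.0002, -0.006, -0.0006], -1], [[0, 0, 0], [0.0002, -0.006, -0.0006], -1]])

```text
clock: 3.4
tcp_pos: [0.5564, 0.1033, 0.0444]
tool_rot: [[0.951, 0.088, 0.295], [0.084, -0.996, 0.026], [0.296, 0.0, -0.955]]
ft_force: [0.1, -1.5, 1.3]
gripper_width: 0.0005
grasp_force: 1.0
```

Call:
apply_moves(moves=[[[0, 0, 0], [0.0002, -0.007, -0.0007], -1], [[0, 0, 0], [0.0002, -0.007, -0.0007], -1], [[0, 0, 0], [0.0002, -0.007, -0.0007], -1], [[0, 0, 0], [0.0002, -0.007, -0.0007], -1], [[0, 0, 0], [0.0002, -0.007, -0.0007], -1]])

```text
clock: 3.9
tcp_pos: [0.5531, 0.1377, 0.048]
tool_rot: [[0.952, 0.088, 0.295], [0.084, -0.996, 0.026], [0.296, 0.0, -0.955]]
ft_force: [-1.4, -9.9, 10.7]
gripper_width: 0.0001
grasp_force: 6.0
```

Run:
```python
from rig import r,eyes
import cv2,numpy as np
d=eyes.read_camera("wrist"); cv2.imwrite("pics/w3.png",d["color"][:,:,::-1])
s=r.sense();print(s["tcp_pos"],s["ft_force"])
```

```text
[0.55312081 0.13854708 0.04805487] [-0.8460741   0.3341772  -0.12814013]
```

View pics/w3.png

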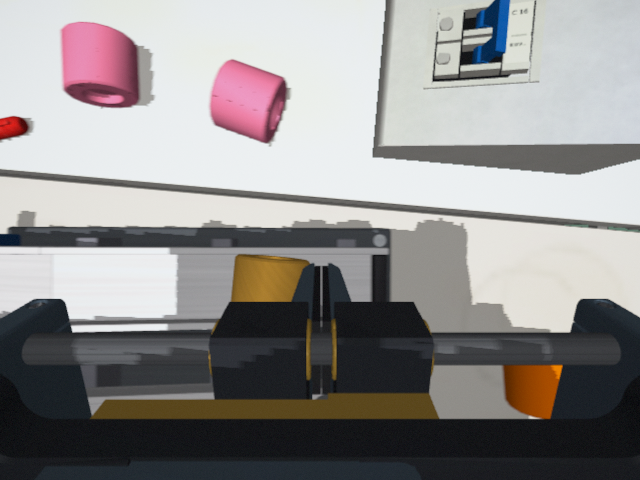

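The roller has left the lip and sits just uphill of the fingers, at (270,280). The tip contacts it a little high, so I lower it a few mm before pushing on.

Call:
apply_moves(moves=[[[0, 0, 0], [-0.0006, 0.001, 0.002], -1], [[0, 0, 0], [-0.0006, 0.001, 0.002], -1], [[0, 0, 0], [0.0002, -0.005, -0.0005], -1], [[0, 0, 0], [0.0002, -0.005, -0.0005], -1], [[0, 0, 0], [0.0002, -0.005, -0.0005], -1]])

```text
clock: 4.45
tcp_pos: [0.5523, 0.1508, 0.045]
tool_rot: [[0.952, 0.087, 0.295], [0.083, -0.996, 0.026], [0.296, -0.0, -0.955]]
ft_force: [0.9, -5.4, 3.9]
gripper_width: 0.0005
grasp_force: 2.7
```

Call:
apply_moves(moves=[[[0, 0, 0], [0.0001, -0.006, -0.0005], -1], [[0, 0, 0], [0.0001, -0.006, -0.0005], -1], [[0, 0, 0], [0.0001, -0.006, -0.0005], -1], [[0, 0, 0], [0.0001, -0.006, -0.0005], -1], [[0, 0, 0], [0.0001, -0.006, -0.0005], -1]])

```text
clock: 4.95
tcp_pos: [0.549, 0.1809, 0.0474]
tool_rot: [[0.952, 0.088, 0.294], [0.084, -0.996, 0.026], [0.295, -0.0, -0.955]]
ft_force: [0.2, -2.5, 0.8]
gripper_width: 0.0008
grasp_force: 1.1
```

Call:
apply_moves(moves=[[[0, 0, 0], [0.0002, -0.006, -0.0006], -1], [[0, 0, 0], [0.0002, -0.006, -0.0006], -1], [[0, 0, 0], [0.0002, -0.006, -0.0006], -1], [[0, 0, 0], [0.0002, -0.006, -0.0006], -1], [[0, 0, 0], [0.0002, -0.006, -0.0006], -1]])

```text
clock: 5.45
tcp_pos: [0.5466, 0.2107, 0.0506]
tool_rot: [[0.952, 0.088, 0.294], [0.084, -0.996, 0.026], [0.295, -0.0, -0.955]]
ft_force: [0.1, -2.8, 1.3]
gripper_width: 0.0003
grasp_force: 1.2
```

Run:
```python
from rig import r,eyes
import cv2,numpy as np
d=eyes.read_camera("wrist"); cv2.imwrite("pics/w4.png",d["color"][:,:,::-1])
s=r.sense();print(s["tcp_pos"],s["ft_force"])
```

```text
[0.5466599  0.21142086 0.05076055] [0.33998257 0.73878575 0.18881271]
```

View pics/w4.png

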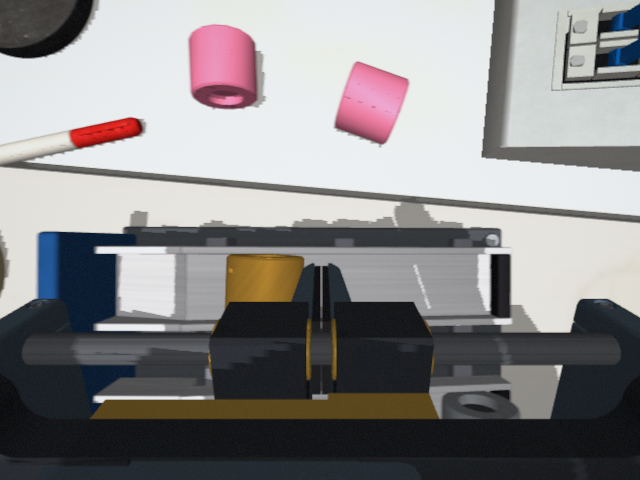

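The brass roller at (265,280) is squarely ahead of the fingers, with the crest line at column 185 or so. The steel roller at (480,405) is still at its low end.

Call:
apply_moves(moves=[[[0, 0, 0], [0.0002, -0.006, -0.0006], -1], [[0, 0, 0], [0.0002, -0.006, -0.0006], -1], [[0, 0, 0], [0.0002, -0.006, -0.0006], -1], [[0, 0, 0], [0.0002, -0.006, -0.0006], -1], [[0, 0, 0], [0.0002, -0.006, -0.0006], -1]])

```text
clock: 6.0
tcp_pos: [0.544, 0.2406, 0.0538]
tool_rot: [[0.952, 0.088, 0.294], [0.084, -0.996, 0.026], [0.296, -0.0, -0.955]]
ft_force: [-0.4, -2.2, 1.3]
gripper_width: 0.0006
grasp_force: 1.2
```

Call:
apply_moves(moves=[[[0, 0, 0], [0.0002, -0.004, -0.0004], -1], [[0, 0, 0], [0.0002, -0.004, -0.0004], -1], [[0, 0, 0], [0.0002, -0.004, -0.0004], -1], [[0, 0, 0], [0.0002, -0.004, -0.0004], -1], [[0, 0, 0], [0, -0.003, 0], -1]])

```text
clock: 6.5
tcp_pos: [0.5427, 0.2595, 0.0556]
tool_rot: [[0.952, 0.088, 0.295], [0.084, -0.996, 0.026], [0.296, -0.0, -0.955]]
ft_force: [0.3, -0.1, 0.1]
gripper_width: 0.0009
grasp_force: 0.0
```

Run:
```python
from rig import r,eyes
import cv2,numpy as np
d=eyes.read_camera("wrist"); cv2.imwrite("pics/w5.png",d["color"][:,:,::-1])
s=r.sense();print(s["tcp_pos"],s["ft_force"])
```

```text
[0.54276806 0.25978984 0.05556914] [0.24939504 0.15018904 0.32180801]
```

View pics/w5.png

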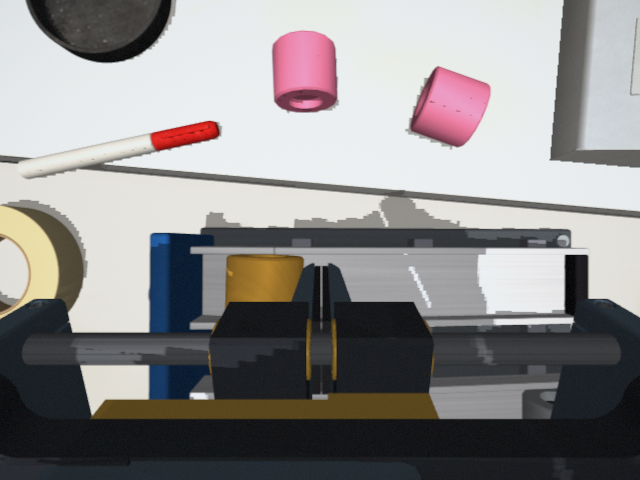

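The roller at (265,280) is at the crest, just short of the blue plate (column 205), and the force has dropped to zero. I give it a little more push.

Call:
apply_moves(moves=[[[0, 0, 0], [0, -0.003, 0], -1], [[0, 0, 0], [0, -0.003, 0], -1], [[0, 0, 0], [0, -0.003, 0], -1], [[0, 0, 0], [0, -0.002, 0], -1], [[0, 0, 0], [0, 0, 0], -1]])

```text
clock: 7.05
tcp_pos: [0.5417, 0.2703, 0.0555]
tool_rot: [[0.952, 0.088, 0.294], [0.084, -0.996, 0.026], [0.296, -0.0, -0.955]]
ft_force: [-1.2, 0.0, 0.9]
gripper_width: 0.0003
grasp_force: 0.0
```

Run:
```python
from rig import r,eyes
import cv2,numpy as np
d=eyes.read_camera("wrist"); cv2.imwrite("pics/w6.png",d["color"][:,:,::-1])
s=r.sense();print(s["tcp_pos"],s["ft_force"])
```

```text
[0.54172842 0.27015347 0.05551086] [-0.53323814  0.63798571 -0.31800515]
```

View pics/w6.png

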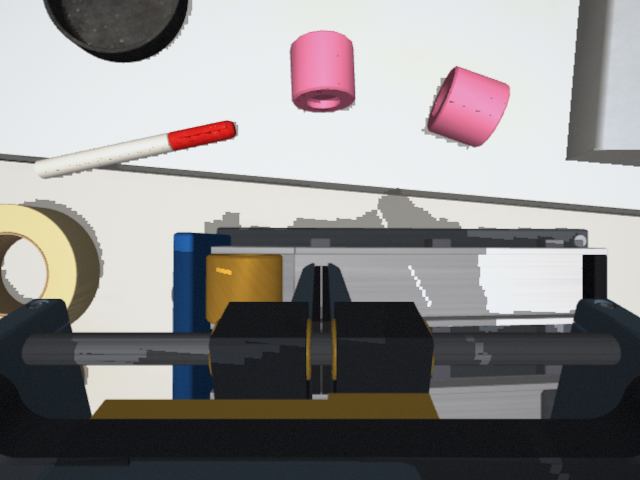

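The roller now rests against the blue plate at (243,288), with a gap to the fingers. I back off and rise clear.

Call:
apply_moves(moves=[[[0, 0, 0], [0, 0.006, 0], -1], [[0, 0, 0], [0.003, 0.006, -0.01], -1], [[0, 0, 0], [0.006, 0, -0.02], -1], [[0, 0, 0], [0, 0, -0.04], -1], [[0, 0, 0], [0, 0, -0.04], -1]])

```text
clock: 7.6
tcp_pos: [0.5184, 0.2551, 0.1646]
tool_rot: [[0.952, 0.087, 0.293], [0.083, -0.996, 0.026], [0.294, -0.0, -0.956]]
ft_force: [0.5, -0.1, -0.3]
gripper_width: 0.0003
grasp_force: 0.0
```

Call:
apply_moves(moves=[[[0, 0, 0], [0, 0.04, -0.02], -1], [[0, 0, 0], [0, 0.04, 0], -1], [[0, 0, 0], [0, 0.04, 0], -1], [[0, 0, 0], [0, 0.04, 0], -1], [[0, 0, 0], [0, 0.04, 0], -1]])

```text
clock: 8.1
tcp_pos: [0.5304, 0.0543, 0.1833]
tool_rot: [[0.951, 0.088, 0.296], [0.084, -0.996, 0.026], [0.297, -0.0, -0.955]]
ft_force: [-0.1, 0.2, -0.0]
gripper_width: 0.0003
grasp_force: 0.0
```

Call:
apply_moves(moves=[[[0, 0, 0], [0, 0.03, 0], -1], [[0, 0, 0], [0, 0, 0], -1], [[0, 0, 0], [0, 0, 0], -1]])

```text
clock: 8.4
tcp_pos: [0.5331, 0.0254, 0.1829]
tool_rot: [[0.952, 0.086, 0.295], [0.082, -0.996, 0.026], [0.296, -0.0, -0.955]]
ft_force: [0.3, 0.2, 0.5]
gripper_width: 0.0004
grasp_force: 0.0
```

Run:
```python
from rig import r,eyes
import cv2,numpy as np
d=eyes.read_camera("top"); cv2.imwrite("pics/t7.png",d["color"][:,:,::-1])
s=r.sense();print(s["clock"],s["tcp_pos"],s["ft_force"])
```

```text
8.45 [0.53303627 0.02621856 0.18276011] [-0.75506842  0.23416568 -0.55497569]
```

View pics/t7.png

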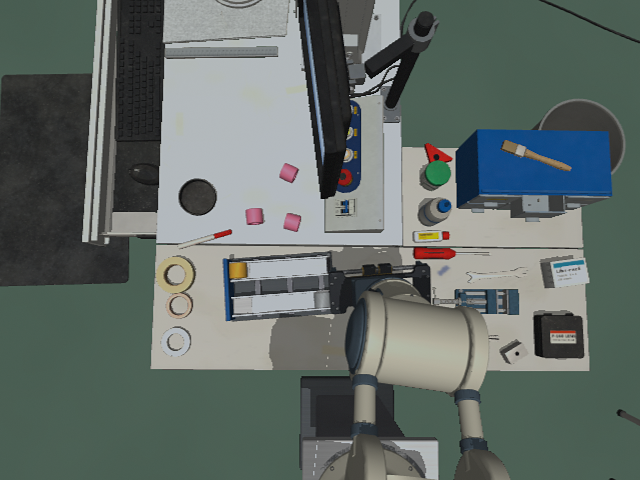

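The brass roller sits at the blue plate (238,270), the steel one is still at its low end (321,299), and the bystanders that can be seen haven't moved. The hand is clear.

```bash
python3 -c "
from rig import close_job
print(close_job())"
```

```text
the job is handed in; nothing more can be done
None
```

The brass roller is over the crest and resting against the blue stop plate, the steel roller is still at the bottom of its gutter, the hand is clear, and the job was handed in at about 8.5 s.

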